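# Load and clamp the cup in the grease worker

## Robot

A 6-joint arm with a two-finger parallel gripper is mounted at the origin on a cart in front of the work surface, level with it; the furniture and walls round the work are solid. World frame = base frame: x ahead of the robot, y to its left, z up, the work surface at z = 0. Lengths are in m, angles in rad, forces in N, time in s.
With the tool pointing down it reaches from about 0.25 to 0.8 m from the base axis. Payload 8.5 kg.
Tool frame: the origin (TCP) lies on the centre line of the jaws, within the pads' length; the fingertips stand 8 mm ahead of it and the grasp point (between the pads) lies 11 mm behind it; z points along the fingers, y is the line along which they close (so a half turn about z gives the same grasp; the last joint's range is limited). The gripper opens to 85 mm and grips with 20 to 120 N. Pads are 22 mm wide; open, the fingers measure 114 mm over their backs; the gripper's body (76 mm by 85 mm) begins 54 mm behind the grasp point. The pads swing forward as they close: fully open they stand 13 mm farther back than shut.
Start: joints at [1.347, 0.238, -0.013, 1.319, 0, 1.571], TCP at [0.117, 0.512, 0.239] pointing down, gripper open.
Joint ranges: [-2.66, 2.66], [-1.03, 1.9], [-1.14, 1.46], [-1.82, 2.27], [-1.45, 1.34], [-3.14, 3.14]. Speed limits (rad/s): [2.22, 2.22, 2.79, 3.14, 3.14, 3.14].

## Interface

Orientations are given as a 3x3 rotation matrix whose columns are the frame's x, y, z axes.
In Python, from rig import * gives the robot as it stands.
- The arm moves only by the tool step_arm, never from a script. Its argument "commands" is a list of rows, each an object of numbers: "x", "y", "z": the shift along the tool's x, y, z in cm; "rx", "ry", "rz": the turn, a rotation vector about the tool's x, y, z in rad; "jaw": the closure in counts, from 0 (fully open) to 255 (shut). A call has 1 to 5 rows; each row is the pose to reach, as a shift and turn from the pose commanded when the call began, along the tool's axes at that moment; what a row does not reach only later rows make up. A row lasts 1/8 s, in which the tool goes at most 62.5 mm and 10.7 degrees, less where a joint would pass 70% of its speed; a pose out of reach is approached as far as the arm can. A call with a gripper value outside its range is refused whole. The fingers move at their own pace and stop on an object; the grip force is fixed at half the most. Time passes only in rows, so rows that repeat a pose let the fingers close. It gives the time, the measured TCP pose, the force, the opening and the grip force at its end, in the units of the state.
- get_obs(): the state, without advancing time (a new reading comes with each control period).
- grab_frame(name): name is "scene" or "top"; returns a dict with "frame" (400x640x3 uint8, blue, green, red), "fx", "fy", "cx", "cy" (pixels), "R" (3x3) and "t" (3): a world point X has camera coordinates R X + t. Camera axes: x right, y down, z forward; pixel columns grow to the right and rows downward; lengths in m; the calibration is good to about 2 mm. A picture is of the moment at which its call begins. There is no depth.
- job_done(): hands the job in; it is judged then, once.
Trained networks look in a picture, given as the dict that the camera call returned (one of the last four; its "shot" number tells which), for a name from the list of things; names that differ only in an ending like _2 or _b are one class to them, and where a whole thing is asked for, a point or a joint stands for the part that bears it (a point fixed in the world has none). Each returns a list of dicts, best first, with "conf" (0 to 1); they miss things now and then, are a little off and sometimes report something else, mostly with a low value. They report only what shows in the picture. A call takes as long as a camera call. They do not tell look-alikes from the thing itself.
- cut_out(picture, target): "region" (400x640 bool, what is visible of it).
- tip_of(picture, target): "location" ([x, y, z] in m, in world coordinates, good to about 4 mm: a listed point, or the origin of a listed thing).
The state is a dict: "clock": time; "joint_pos": joint angles; "qvel": joint speeds; "effort": joint torques, N m; "eef_pos": TCP position; "eef_rot": TCP orientation; "wrist_force": force on the tool from outside, world axes, zero at the start; "wrist_torque": the same for the moment, N m; "finger_gap": finger opening in m; "grasp_force": force on a finger pad.
Only numpy, scipy, OpenCV 4.12 (cv2) and the standard library are available. Lean on these libraries where they do the work, as an engineer would, in place of code of your own. Each camera call takes 0.05 s, during which the arm holds its last target. There are 200 camera calls.

## Task

Load the grease cup into the grease worker: slide it back under the overhanging drive head, upright on the worktop, until it stops fully home against both jaws of the V stop. Then press the clamp handle down through its hard point until it snaps over centre onto its stop and stays locked by itself with its two rubber feet bearing on the cup's rim. Leave the spatula, the small bottle and the tin near the machine where they are.

Things in the scene. Friction and masses are not known exactly. Their poses are not given: they have to be found in the camera images.
- grease_cup: steel grease cup, open at the top, outer diameter 66 mm, 56 mm high, about 0.2 kg, loose on the worktop in front of the machine. Origin: centre of its underside; z up. It slides on the worktop with a light push of 1 to 2 N.
- grease_worker: the machine, fixed: grey horseshoe foot with its mouth to the robot's left front, clamp on its right leg, two columns behind, white overhanging drive head. Origin: on the worktop at the centre of the cup's place; x from mouth to back (the way the cup goes in), z up; the clamp handle is on the -y side. Legs: y = 51 to 77 and -77 to -51 mm, from x = -44 mm back, 26 mm high. Clamp bracket: x = -22 to 22, y = -159 to -53 mm.
- cup_home (a point): point on the worktop (same as the machine's origin) where the centre of the cup's underside is when the cup touches both jaws of the V stop: two upright steel jaws 40 mm high behind the cup, facing the mouth at 45 degrees, one each side of the x axis. They steer a cup that comes in a little to one side.
- clamp_handle (a joint): angle of the clamp handle, rad. 0: open, 62 degrees above level, pointing outwards and up. It turns outwards and down in the machine's y-z plane and brings the forked arm down onto the cup. 1.08: level, dead centre. 1.20: on its stop, locked. About 1 to 2 N at the grip until 0.74, where the feet meet the rim; then 8 to 11 N near 0.9, falling to nothing at dead centre; beyond it snaps home. Before that it springs back.
- handle_pivot (a point): axis of the handle: machine frame x = 0, y = -142 mm, z = 90 mm. The handle turns about the machine's x axis through this point, its end going towards -y and down.
- handle_grip (a point): point on the upper face of the handle's black grip, 80 mm from the pivot along the handle and 8 mm above its middle line; its y axis points along the handle away from the pivot, its z axis out of the upper face (the side to press). The grip is 24 mm wide, 16 mm thick and reaches from 37 to 103 mm from the pivot.
- clamp_feet: the clamp's two rubber feet, 12 mm across, under the tips of the forked arm that straddles the plunger; origin midway between them, at their underside. With the clamp locked they bear on the cup's rim, 27 mm before and behind its centre, with about 30 N together.
- spatula: bystander: steel spatula with a wooden handle, 220 mm long, lying on the worktop to the left of the mouth. Origin: middle of its length on the worktop.
- sample_bottle: bystander: small bottle 36 mm across and 76 mm high, standing between the robot and the machine's clamp. Origin: centre of its underside.
- parts_tin: bystander: round tin 68 mm across and 30 mm high, standing to the left, in front of the large grey bath. Origin: centre of its underside.
- head_edge (a point): middle of the lower front edge of the drive head, 46 mm in front of cup_home and 150 mm above the worktop; head 80 mm wide in y, 112 mm high. A plunger disc below it ends 100 mm above the worktop. A gripper pointing straight down strikes the head before the cup is home; a tool tilted 30 to 45 degrees, its wrist leaning back out of the mouth, passes under it.
Things that resemble listed ones, but are neither listed nor needed, are in the scene too. Of the things that look like the grease_cup, take the one that is nearest to the robot's base at the start.

How it is judged:
By the outcome, as a careful person would: the job done as asked, in the order asked, and still so for the second after the job is handed in, with the robot touching nothing.
It also fails if it takes over 56 s, if anything falls off the work surface, if the arm or the gripper's body presses on something with over 40 N, if the wrist force passes 120 N, or if a joint passes its speed limit or range.

## Working session

There is one attempt and no reset: what is moved stays moved. The work goes in short steps, Python scripts to look and compute and a tool call to move; the robot and the scene stay as the last step left them, time stands still between calls to the robot, and variables do not carry over. Pictures are saved under pics/ and viewed, at most 10 in all, crops included, and the job is handed in when it is done.

Besides the shell and the picture viewer there is one more tool, called after "Emit:" by a JSON object that holds its "op" and its "data". step_arm: Moves the arm, as the interface text tells. Its arguments: {"type":"object","properties":{"commands":{"type":"array"}},"required":["commands"]}

```bash
mkdir -p pics
cat > h.py <<'E'
from rig import *
import numpy as np, cv2
np.set_printoptions(precision=4,suppress=True)
E
python3 - <<'E'
from h import *
for n in ("scene","top"):
    p=grab_frame(n); cv2.imwrite(f"pics/{n}0.png",p["frame"])
    C=-np.array(p["R"]).T@np.array(p["t"]); print(n,C,p["fx"],p["shot"])
    for t in ["grease_cup","grease_worker","cup_home","handle_pivot","handle_grip","clamp_feet","spatula","sample_bottle","parts_tin","head_edge"]:
        try: print(t,[(np.round(d["location"],3).tolist(),round(d["conf"],2)) for d in tip_of(p,t)][:4])
        except Exception as e: print(t,e)
o=get_obs(); print(o["clock"],o["eef_pos"],o["eef_rot"],o["wrist_force"])
E
```

```text
scene [ 0.2414 -0.418   0.6219] 373.0912381096543 1
grease_cup [([0.607, 0.257, -0.0], 0.83), ([0.53, 0.145, 0.002], 0.81)]
grease_worker [([0.597, 0.062, 0.001], 0.65)]
cup_home [([0.599, 0.065, 0.003], 0.82)]
handle_pivot [([0.496, -0.033, 0.093], 0.63)]
handle_grip [([0.475, -0.051, 0.162], 0.67)]
clamp_feet [([0.586, 0.056, 0.123], 0.36)]
spatula [([0.539, 0.275, -0.001], 0.63)]
sample_bottle [([0.428, 0.001, 0.003], 0.9)]
parts_tin [([0.624, 0.443, -0.001], 0.73)]
head_edge [([0.474, -0.052, 0.166], 0.57)]
top [0.4208 0.2028 1.0057] 442.9764046975689 2
grease_cup [([0.61, 0.256, -0.001], 0.96), ([0.532, 0.146, 0.001], 0.74)]
grease_worker [([0.496, -0.032, 0.09], 0.57)]
cup_home []
handle_pivot [([0.599, 0.062, 0.001], 0.34)]
handle_grip [([0.475, -0.058, 0.166], 0.93), ([0.54, 0.275, 0.001], 0.55)]
clamp_feet []
spatula [([0.54, 0.275, -0.002], 0.84)]
sample_bottle [([0.6, 0.063, 0.001], 0.74)]
parts_tin [([0.627, 0.44, 0.003], 0.69)]
head_edge [([0.559, 0.098, 0.15], 0.95)]
1.1 [0.1165 0.5119 0.2393] [[-0.9751  0.222  -0.    ]
 [ 0.222   0.9751 -0.0001]
 [-0.     -0.0001 -1.    ]] [ 0.1309 -0.2891 -0.2309]
```

View pics/scene0.png

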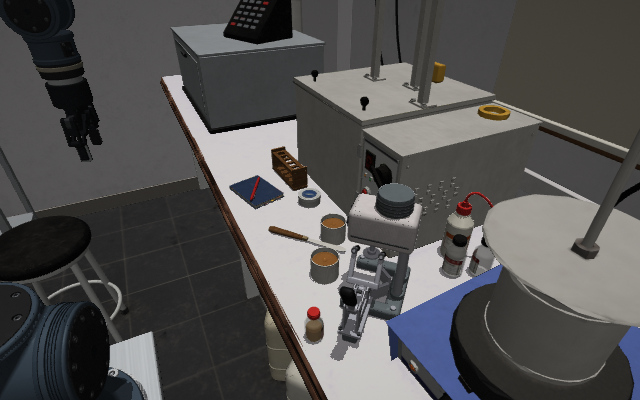

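View pics/top0.png

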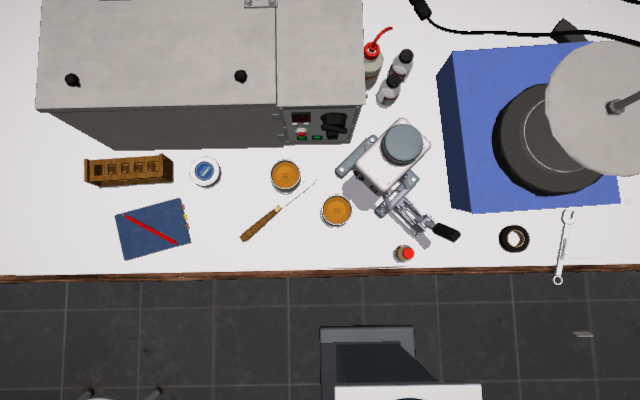

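Cup candidates (top picture): A at (336,211) → (0.531,0.146), 0.55 m from the base; B at (285,176) → (0.609,0.257), 0.66 m away. A is the nearer one and stands before the mouth, so A fits. The bottle is at (404,253), the spatula around (275,212) and the clamp grip at (446,232). I'll confirm A in a crop and fit the machine's pose.

```bash
cat >> h.py <<'E'
from scipy.spatial.transform import Rotation as Ro
def mach(v,M): # machine->world, M=(x,y,yaw)
    c,s=np.cos(M[2]),np.sin(M[2]); return np.array([M[0]+c*v[0]-s*v[1],M[1]+s*v[0]+c*v[1],v[2]])
def rotm(M,tilt,lean=0): # tool y=+my ; tilt: z towards +mx; lean about machine x
    Rm=Ro.from_euler('z',M[2]).as_matrix()
    s,c=np.sin(tilt),np.cos(tilt)
    L=np.array([[-c,0,s],[0,1,0],[-s,0,-c]])
    return Rm@Ro.from_euler('x',lean).as_matrix()@L
def go(p,R,P0=None,R0=None):
    o=get_obs(); P0=np.array(o["eef_pos"]) if P0 is None else P0; R0=np.array(o["eef_rot"]) if R0 is None else R0
    print("cm",100*R0.T@(p-P0),"rot",Ro.from_matrix(R0.T@R).as_rotvec())
E
python3 - <<'E'
from h import *
from scipy.optimize import least_squares
obs=[((0,0,0),(.598,.0635)),((0,-.142,.09),(.496,-.0325)),((0,-.1725,.164),(.475,-.055)),((-.046,0,.15),(.559,.098))]
f=lambda M:np.concatenate([mach(a,M)[:2]-b for a,b in obs])
r=least_squares(f,[.6,.06,-.8]);M=r.x;print(M,r.fun*1000)
c=np.cos(M[2]);s=np.sin(M[2])
for n,w in dict(cup=(.531,.1455),bottle=(.428,.001),spat=(.54,.275)).items():
    d=np.array(w)-M[:2];print(n,c*d[0]+s*d[1],-s*d[0]+c*d[1])
p=grab_frame("top");im=p["frame"].copy()
def px(v):
    q=np.array(p["R"])@v+p["t"];return int(round(p["fx"]*q[0]/q[2]+p["cx"])),int(round(p["fy"]*q[1]/q[2]+p["cy"]))
cr=cv2.resize(im[120:280,230:470],None,fx=3.2,fy=3.2,interpolation=cv2.INTER_CUBIC)
for v in [(0,0,0),(-.044,.051,.026),(-.044,.077,.026),(-.044,-.051,.026),(-.046,.04,.15),(-.046,-.04,.15),(0,-.142,.09),(0,-.1725,.164),(0,-.179,.181)]:
    u=px(mach(v,M));cv2.circle(cr,(int((u[0]-230)*3.2),int((u[1]-120)*3.2)),4,(255,0,255),1)
cv2.imwrite("pics/crop1.png",cr)
go(mach((-.20,.0,.12),M),rotm(M,np.radians(35)))
E
```

```text
[ 0.5956  0.0661 -0.7833] [-2.3705  2.5965 -0.5714 -2.0205 -1.0934 -1.1319  4.0353  0.5559]
cup -0.10182486133814238 0.010657805870717588
bottle -0.07284262432166344 -0.16441155163515964
spat -0.18682811848463343 0.10876843870165762
cm [-39.6585 -22.2139  11.9317] rot [ 0.1707 -0.5946  0.5419]
```

View pics/crop1.png

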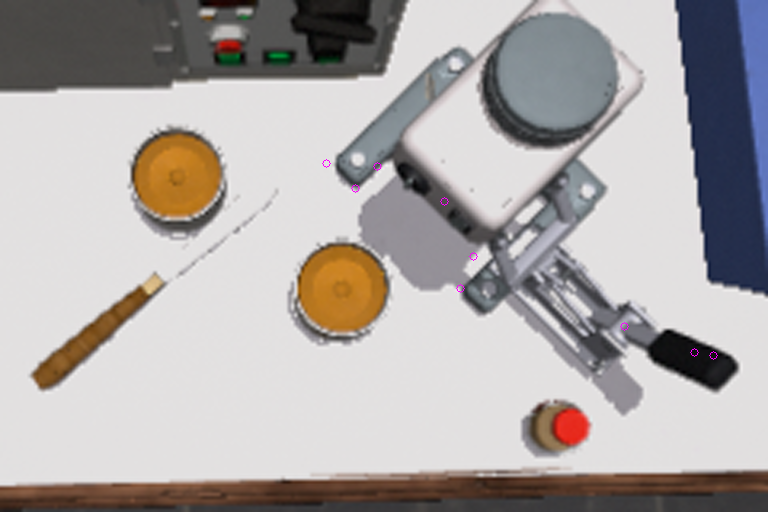

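The crop shows the two cups at (178,177) and (342,290), the latter (A) directly before the mouth, so it is confirmed. The leg screws at (357,160), (455,62), (487,290) and (588,190) lie on y=±64 and give a better axis than the rough fit, so I'll refine from them.

Run:
```python
from h import *
p=grab_frame("top");R=np.array(p["R"]);C=-R.T@np.array(p["t"])
def un(u,z):
    u=(u[0]/3.2+230,u[1]/3.2+120)
    d=R.T@np.array([(u[0]-p["cx"])/p["fx"],(u[1]-p["cy"])/p["fy"],1]);return (C+d*(z-C[2])/d[2])
S=[un(u,.028)[:2] for u in [(357,160),(455,62),(487,290),(588,190)]]
d1=S[1]-S[0];d2=S[3]-S[2];d3=S[0]-S[2]
print(S,np.arctan2(d1[1],d1[0]),np.arctan2(d2[1],d2[0]),np.arctan2(d3[1],d3[0])-np.pi/2,np.linalg.norm(d3))
M=np.array([.5956,.0661,-.785])
def inv(w):
    d=np.array(w)[:2]-M[:2];c,s=np.cos(M[2]),np.sin(M[2]);return np.array([c*d[0]+s*d[1],-s*d[0]+c*d[1]])*1000
for n,u,z in [("s",(357,160),.028),("s",(455,62),.028),("s",(487,290),.028),("s",(588,190),.028),("ltip",(345,177),.026),("rtip",(479,304),.026),("headL",(397,163),.15),("headR",(490,242),.15),("cuprim",(342,288),.056)]:
    print(n,inv(un(u,z)))
r=tip_of(p,"head_edge");print([inv(a["location"]) for a in r][:1])
```

```text
[array([0.6208, 0.1309]), array([0.69  , 0.0595]), array([0.5273, 0.0436]), array([ 0.5962, -0.0297])] -0.8005955727102919 -0.8165345509865022 -0.819767488128251 0.127934666872332
s [-27.9366  63.6599]
s [71.44 62.11]
s [-32.3837 -64.1974]
s [ 68.1311 -67.3682]
ltip [-42.2159  61.5795]
rtip [-43.0185 -66.8966]
headL [-36.3195  33.3732]
headR [-32.928  -40.9276]
cuprim [-104.3216    8.0957]
[array([-43.6292,  -1.7504])]
```

```bash
echo 'M=np.array([.596,.064,-.808])' >> h.py
python3 - <<'E'
from h import *
go(mach((-.20,.008,.12),M),rotm(M,np.radians(35)))
E
```

```text
cm [-40.4499 -21.33    11.9313] rot [ 0.1783 -0.5931  0.5657]
```

Emit:
{"op": "step_arm", "data": {"commands": [{"x":-8,"y":-4.3,"z":2.4,"rx":0.036,"ry":-0.118,"rz":0.113,"jaw":120},{"x":-16,"y":-8.5,"z":4.8,"rx":0.072,"ry":-0.236,"rz":0.226,"jaw":120},{"x":-24,"y":-12.8,"z":7.2,"rx":0.107,"ry":-0.355,"rz":0.34,"jaw":120},{"x":-32,"y":-17,"z":9.6,"rx":0.143,"ry":-0.474,"rz":0.453,"jaw":120},{"x":-40.4,"y":-21.3,"z":11.9,"rx":0.178,"ry":-0.593,"rz":0.566,"jaw":120}]}}

```text
clock: 1.88
eef_pos: [0.3467, 0.3136, 0.1598]
eef_rot: [[-0.562, 0.725, 0.398], [0.594, 0.689, -0.416], [-0.576, 0.003, -0.817]]
wrist_force: [0.9, 0.4, -0.1]
finger_gap: 0.0456
grasp_force: 0.0
```

Emit:
{"op": "step_arm", "data": {"commands": [{"jaw":120},{"jaw":120}]}}

```text
validation failed for argument at $.co...
```

Run:
```python
from h import *
o=get_obs();print(o["clock"],o["eef_pos"],o["eef_rot"],o["finger_gap"],o["wrist_force"],o["joint_pos"])
print(rotm(M,np.radians(35)))
go(mach((-.175,.008,.022),M),rotm(M,np.radians(35)))
```

```text
1.875 [0.3467 0.3136 0.1598] [[-0.5619  0.7249  0.3985]
 [ 0.5936  0.6888 -0.4162]
 [-0.5762  0.0027 -0.8173]] 0.04555351989323731 [ 0.9413  0.357  -0.053 ] [ 1.0915  0.3212 -0.2663  1.2065 -0.577   1.9698]
[[-0.566   0.7229  0.3963]
 [ 0.5922  0.6909 -0.4146]
 [-0.5736  0.     -0.8192]]
cm [-6.5751  1.5931 21.5055] rot [ 0.0005  0.0032 -0.004 ]
```

Emit:
{"op": "step_arm", "data": {"commands": [{"x":-1.6,"y":0.4,"z":5.0,"rx":0,"ry":0,"rz":0,"jaw":120},{"x":-3.2,"y":0.8,"z":9.0,"rx":0,"ry":0,"rz":0,"jaw":120},{"x":-4.8,"y":1.2,"z":13,"rx":0,"ry":0,"rz":0,"jaw":120},{"x":-5.5,"y":1.6,"z":17,"rx":0,"ry":0,"rz":0,"jaw":120},{"x":-5.5,"y":1.6,"z":17,"rx":0,"ry":0,"rz":0,"jaw":120}]}}

```text
clock: 2.5
eef_pos: [0.4554, 0.2204, 0.0506]
eef_rot: [[-0.565, 0.725, 0.393], [0.593, 0.689, -0.417], [-0.573, -0.003, -0.819]]
wrist_force: [0.1, 0.8, 0.6]
finger_gap: 0.0452
grasp_force: 0.0
```

Run:
```python
from h import *
o=get_obs();print(o["clock"],o["eef_pos"],o["finger_gap"],o["wrist_force"])
go(mach((-.165,.008,.022),M),rotm(M,np.radians(35)))
p=grab_frame("top");cv2.imwrite("pics/t2.png",cv2.resize(p["frame"][120:280,230:470],None,fx=3.2,fy=3.2))
print([(a["location"],a["conf"]) for a in tip_of(p,"grease_cup")])
```

```text
2.5 [0.4554 0.2204 0.0506] 0.04519366930322125 [0.0606 0.8199 0.5854]
cm [-2.0679  0.177   4.9363] rot [-0.0039 -0.0003 -0.0009]
[([0.531, 0.1478, 0.0003], 0.87), ([0.6155, 0.2523, -0.0005], 0.8)]
```

View pics/t2.png

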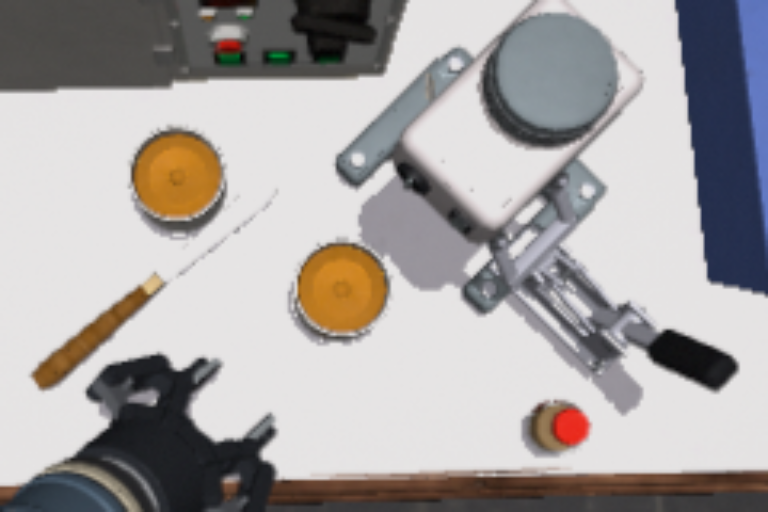

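The fingers at (205,372) and (265,425) are lined up behind cup A (342,290), and everything else is undisturbed. Next I lower them behind the cup.

Emit:
{"op": "step_arm", "data": {"commands": [{"x":-1,"y":0.1,"z":2.5,"rx":0,"ry":0,"rz":0,"jaw":120},{"x":-2.1,"y":0.2,"z":4.9,"rx":0,"ry":0,"rz":0,"jaw":120},{"x":-2.1,"y":0.2,"z":4.9,"rx":0,"ry":0,"rz":0,"jaw":120}]}}

```text
clock: 2.98
eef_pos: [0.4882, 0.1913, 0.0242]
eef_rot: [[-0.566, 0.723, 0.396], [0.593, 0.69, -0.414], [-0.573, 0.0, -0.819]]
wrist_force: [-0.3, 0.6, -0.0]
finger_gap: 0.0453
grasp_force: 0.0
```

Run:
```python
from h import *
o=get_obs();print(o["clock"],o["eef_pos"],o["wrist_force"])
for x,y in [(-.14,.008),(-.11,.005),(-.08,.002),(-.06,0),(-.05,0)]: go(mach((x,y,.022),M),rotm(M,np.radians(35)))
```

```text
2.975 [0.4882 0.1913 0.0242] [-0.3028  0.5879 -0.0135]
cm [-2.0448 -0.2049  1.7013] rot [-0.     -0.0003 -0.0008]
cm [-4.5031 -0.5029  3.4213] rot [-0.     -0.0003 -0.0008]
cm [-6.9613 -0.8008  5.1412] rot [-0.     -0.0003 -0.0008]
cm [-8.6001 -0.9994  6.2879] rot [-0.     -0.0003 -0.0008]
cm [-9.4195 -0.9987  6.8612] rot [-0.     -0.0003 -0.0008]
```

Emit:
{"op": "step_arm", "data": {"commands": [{"x":-1.0,"y":-0.15,"z":0.85,"rx":0,"ry":0,"rz":0,"jaw":120},{"x":-2.0,"y":-0.2,"z":1.7,"rx":0,"ry":0,"rz":0,"jaw":120},{"x":-2.9,"y":-0.3,"z":2.3,"rx":0,"ry":0,"rz":0,"jaw":120},{"x":-3.7,"y":-0.4,"z":2.85,"rx":0,"ry":0,"rz":0,"jaw":120},{"x":-4.5,"y":-0.5,"z":3.4,"rx":0,"ry":0,"rz":0,"jaw":120}]}}

```text
clock: 3.6
eef_pos: [0.524, 0.1465, 0.022]
eef_rot: [[-0.566, 0.723, 0.396], [0.593, 0.691, -0.414], [-0.573, 0.0, -0.819]]
wrist_force: [-1.3, 1.5, 0.6]
finger_gap: 0.0456
grasp_force: 0.8
```

Emit:
{"op": "step_arm", "data": {"commands": [{"x":-0.8,"y":-0.1,"z":0.57,"rx":0,"ry":0,"rz":0,"jaw":120},{"x":-1.6,"y":-0.2,"z":1.15,"rx":0,"ry":0,"rz":0,"jaw":120},{"x":-2.5,"y":-0.3,"z":1.7,"rx":0,"ry":0,"rz":0,"jaw":120},{"x":-3.3,"y":-0.4,"z":2.3,"rx":0,"ry":0,"rz":0,"jaw":120},{"x":-4.1,"y":-0.5,"z":2.9,"rx":0,"ry":0,"rz":0,"jaw":120}]}}

```text
clock: 4.22
eef_pos: [0.5551, 0.1067, 0.0217]
eef_rot: [[-0.566, 0.723, 0.396], [0.592, 0.691, -0.414], [-0.573, 0.0, -0.819]]
wrist_force: [-1.4, 1.2, 1.5]
finger_gap: 0.0449
grasp_force: 1.2
```

Run:
```python
from h import *
o=get_obs();print(o["clock"],o["eef_pos"],o["wrist_force"],o["finger_gap"])
for x,y in [(-.045,0),(-.03,0)]: go(mach((x,y,.022),M),rotm(M,np.radians(35)))
p=grab_frame("scene");cv2.imwrite("pics/s3.png",cv2.resize(p["frame"][180:360,260:460],None,fx=3.3,fy=3.3))
print([(a["location"],a["conf"]) for a in tip_of(p,"grease_cup")])
```

```text
4.225 [0.5551 0.1067 0.0217] [-1.3679  1.1983  1.5298] 0.04487278844336115
cm [-1.1741  0.001   0.786 ] rot [ 0.0002 -0.0001 -0.0004]
cm [-2.403   0.0013  1.6463] rot [ 0.0002 -0.0001 -0.0004]
[([0.5819, 0.0801, 0.0028], 0.78), ([0.6111, 0.2574, 0.0], 0.65)]
```

View pics/s3.png

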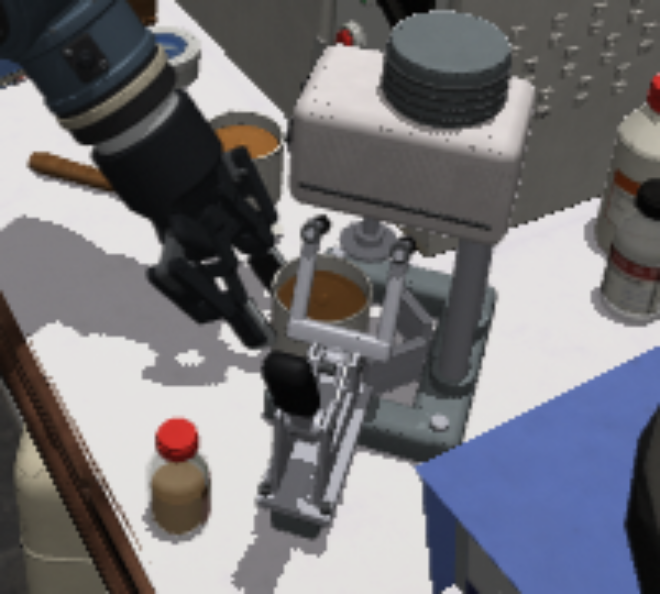

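The cup (325,295) stands upright under the raised forked arm, about 21 mm from home. I keep pushing until it meets the stop.

Emit:
{"op": "step_arm", "data": {"commands": [{"x":-0.5,"y":0,"z":0.34,"rx":0,"ry":0,"rz":0,"jaw":120},{"x":-0.9,"y":0,"z":0.63,"rx":0,"ry":0,"rz":0,"jaw":120},{"x":-1.2,"y":0,"z":0.84,"rx":0,"ry":0,"rz":0,"jaw":120},{"x":-1.4,"y":0,"z":0.98,"rx":0,"ry":0,"rz":0,"jaw":120}]}}

```text
clock: 4.82
eef_pos: [0.5666, 0.0948, 0.0216]
eef_rot: [[-0.566, 0.723, 0.396], [0.592, 0.691, -0.414], [-0.573, 0.0, -0.819]]
wrist_force: [-0.9, 0.2, 0.6]
finger_gap: 0.0449
grasp_force: 0.6
```

Emit:
{"op": "step_arm", "data": {"commands": [{"x":-0.12,"y":0,"z":0.08,"rx":0,"ry":0,"rz":0,"jaw":120},{"x":-0.24,"y":0,"z":0.17,"rx":0,"ry":0,"rz":0,"jaw":120}]}}

```text
clock: 5.08
eef_pos: [0.5685, 0.0928, 0.0216]
eef_rot: [[-0.566, 0.723, 0.396], [0.592, 0.691, -0.414], [-0.573, 0.0, -0.819]]
wrist_force: [-0.3, 1.8, 0.3]
finger_gap: 0.0451
grasp_force: 0.6
```

Emit:
{"op": "step_arm", "data": {"commands": [{"x":-0.12,"y":0,"z":0.08,"rx":0,"ry":0,"rz":0,"jaw":120},{"x":-0.24,"y":0,"z":0.17,"rx":0,"ry":0,"rz":0,"jaw":120}]}}

```text
clock: 5.32
eef_pos: [0.5705, 0.0906, 0.0216]
eef_rot: [[-0.566, 0.723, 0.396], [0.592, 0.691, -0.414], [-0.573, 0.0, -0.819]]
wrist_force: [-1.8, 1.4, -0.7]
finger_gap: 0.0452
grasp_force: 0.6
```

Emit:
{"op": "step_arm", "data": {"commands": [{"x":-0.12,"y":0,"z":0.08,"rx":0,"ry":0,"rz":0,"jaw":120},{"x":-0.24,"y":0,"z":0.17,"rx":0,"ry":0,"rz":0,"jaw":120}]}}

```text
clock: 5.58
eef_pos: [0.5726, 0.0885, 0.0216]
eef_rot: [[-0.566, 0.723, 0.396], [0.592, 0.691, -0.414], [-0.573, 0.0, -0.819]]
wrist_force: [-2.1, -0.1, -0.0]
finger_gap: 0.045
grasp_force: 0.7
```

Emit:
{"op": "step_arm", "data": {"commands": [{"x":-0.12,"y":0,"z":0.08,"rx":0,"ry":0,"rz":0,"jaw":120},{"x":-0.24,"y":0,"z":0.17,"rx":0,"ry":0,"rz":0,"jaw":120}]}}

```text
clock: 5.82
eef_pos: [0.5741, 0.0875, 0.0213]
eef_rot: [[-0.568, 0.722, 0.396], [0.593, 0.692, -0.412], [-0.571, 0.001, -0.821]]
wrist_force: [-11.4, 13.2, 6.9]
finger_gap: 0.0451
grasp_force: 9.0
```

Emit:
{"op": "step_arm", "data": {"commands": [{"x":-0.1,"y":0,"z":0.07,"rx":0,"ry":0,"rz":0,"jaw":120},{"x":-0.16,"y":0,"z":0.11,"rx":0,"ry":0,"rz":0,"jaw":120}]}}

```text
clock: 6.08
eef_pos: [0.575, 0.0872, 0.0212]
eef_rot: [[-0.569, 0.721, 0.396], [0.593, 0.693, -0.41], [-0.57, 0.001, -0.822]]
wrist_force: [-14.0, 18.1, 7.9]
finger_gap: 0.0449
grasp_force: 11.9
```

Force rose to ~24 N opposite to the machine's x axis, with TCP lateral offset under 1 mm: the cup is against both jaws. Backing straight out.

Emit:
{"op": "step_arm", "data": {"commands": [{"x":0.8,"y":0,"z":-0.6,"rx":0,"ry":0,"rz":0,"jaw":120},{"x":2.5,"y":0,"z":-1.75,"rx":0,"ry":0,"rz":0,"jaw":120},{"x":5,"y":0,"z":-3.5,"rx":0,"ry":0,"rz":0,"jaw":120},{"x":9,"y":0,"z":-7,"rx":0,"ry":0,"rz":0,"jaw":120},{"x":12,"y":0,"z":-11,"rx":0,"ry":0,"rz":0,"jaw":120}]}}

```text
clock: 6.7
eef_pos: [0.4632, 0.202, 0.0429]
eef_rot: [[-0.565, 0.724, 0.396], [0.592, 0.69, -0.416], [-0.574, -0.001, -0.819]]
wrist_force: [0.8, 0.1, -0.5]
finger_gap: 0.0453
grasp_force: 0.0
```

Run:
```python
from h import *
o=get_obs();print(o["clock"],o["eef_pos"],o["wrist_force"])
for n in ("top","scene"):
    p=grab_frame(n);c,s=np.cos(M[2]),np.sin(M[2])
    for a in tip_of(p,"grease_cup"):
        d=np.array(a["location"][:2])-M[:2];print(n,a["conf"],a["location"],c*d[0]+s*d[1],-s*d[0]+c*d[1])
    print([(a["location"],a["conf"]) for a in tip_of(p,"handle_grip")])
cv2.imwrite("pics/s4.png",cv2.resize(p["frame"][180:360,260:460],None,fx=3.3,fy=3.3))
Rv=rotm(M,0)
print("to above:");go(mach((-.16,-.10,.31),M),Rv)
P1=mach((-.16,-.10,.31),M);go(mach((0,-.155,.29),M),Rv,P1,Rv)
```

```text
6.7 [0.4632 0.202  0.0429] [ 0.7779  0.1248 -0.5483]
top 0.98 [0.6137, 0.2517, 0.0008] -0.12345985558890038 0.14248594336975087
top 0.53 [0.5999, 0.0587, 0.0018] 0.006526093614823066 -0.0008426755784794763
[([0.4766, -0.0567, 0.1619], 0.87)]
scene 0.62 [0.5994, 0.0648, -0.0002] 0.0017708897490707294 0.0030106393833597336
[([0.4734, -0.0522, 0.1621], 0.81)]
to above:
cm [-17.7818  -9.9811 -20.1732] rot [ 0.      0.6111 -0.0006]
cm [-16.   -5.5   2. ] rot [0. 0. 0.]
```

View pics/s4.png

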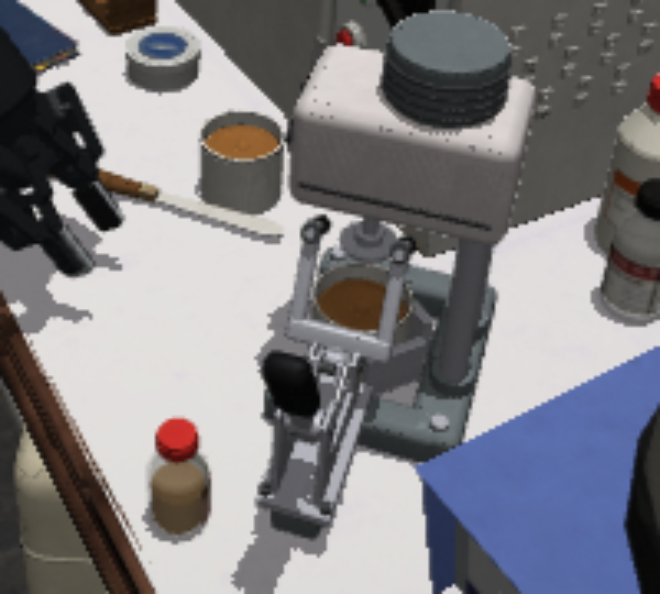

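The cup (362,300) sits at the machine's origin within measuring error, upright, with feet above its rim, and the bystanders have not moved. Next, up and round to the clamp handle.

Emit:
{"op": "step_arm", "data": {"commands": [{"x":-3.4,"y":0,"z":-4.9,"rx":0,"ry":0,"rz":0,"jaw":255},{"x":-6.5,"y":-1,"z":-9.5,"rx":0,"ry":0.15,"rz":0,"jaw":255},{"x":-10,"y":-4,"z":-14,"rx":0,"ry":0.3,"rz":0,"jaw":255},{"x":-14,"y":-7,"z":-18,"rx":0,"ry":0.46,"rz":0,"jaw":255},{"x":-17.8,"y":-10,"z":-20.2,"rx":0,"ry":0.611,"rz":0,"jaw":255}]}}

```text
clock: 7.62
eef_pos: [0.4128, 0.1094, 0.3134]
eef_rot: [[-0.69, 0.724, 0.002], [0.724, 0.69, 0.006], [0.003, 0.005, -1.0]]
wrist_force: [2.9, -0.5, -0.8]
finger_gap: -0.0002
grasp_force: 0.0
```

Run:
```python
from h import *
o=get_obs();print(o["clock"],o["eef_pos"],o["wrist_force"],o["finger_gap"],o["joint_pos"])
go(mach((0,-.15,.27),M),rotm(M,0))
```

```text
7.625 [0.4128 0.1094 0.3134] [ 2.9033 -0.4717 -0.8105] -0.00019607919115202204 [ 0.2557  0.0508 -0.052   1.465   0.005   1.0646]
cm [-15.9627  -4.901    4.2664] rot [ 0.005  -0.0029 -0.0009]
```

Emit:
{"op": "step_arm", "data": {"commands": [{"x":-4,"y":-1.2,"z":1,"rx":0,"ry":0,"rz":0,"jaw":255},{"x":-8,"y":-2.4,"z":2,"rx":0,"ry":0,"rz":0,"jaw":255},{"x":-12,"y":-3.6,"z":3.2,"rx":0,"ry":0,"rz":0,"jaw":255},{"x":-16,"y":-4.9,"z":4.3,"rx":0.005,"ry":-0.003,"rz":0,"jaw":255},{"x":-16,"y":-4.9,"z":4.3,"rx":0.005,"ry":-0.003,"rz":0,"jaw":255}]}}

```text
clock: 8.25
eef_pos: [0.4882, -0.0422, 0.2657]
eef_rot: [[-0.687, 0.727, -0.004], [0.727, 0.687, -0.006], [-0.002, -0.007, -1.0]]
wrist_force: [0.9, -0.1, 0.5]
finger_gap: -0.0001
grasp_force: 0.0
```

Run:
```python
from h import *
o=get_obs();print(o["clock"],o["eef_pos"],o["wrist_force"])
p=grab_frame("scene");cv2.imwrite("pics/s5.png",cv2.resize(p["frame"][140:360,230:450],None,fx=2.7,fy=2.7))
R=rotm(M,0)
go(mach((0,-.15,.185),M),R)
P0=mach((0,-.15,.185),M); w=.012;r=.09
for deg in [62,54,46,38,30,22,14,6,0,-5,-9]:
    a=np.radians(deg);y=-.142-r*np.cos(a)+.008*np.sin(a)+w;z=.09+r*np.sin(a)+.008*np.cos(a)+.008
    if deg<0: z=.09+(r-2*w)*np.sin(a)+.016
    print(deg,100*R.T@(mach((0,y,z),M)-P0))
```

```text
8.25 [ 0.4882 -0.0422  0.2657] [ 0.8896 -0.1134  0.4928]
cm [0.1151 0.1219 8.1279] rot [-0.0061  0.0014 -0.0044]
62 [-0.     -1.5189  0.3779]
54 [-0.     -2.6429  0.9486]
46 [ 0.     -3.6765  1.6702]
38 [ 0.     -4.5996  2.5286]
30 [-0.     -5.3942  3.5072]
22 [-0.     -6.045   4.5868]
14 [ 0.     -6.5391  5.7465]
6 [ 0.     -6.8671  6.9636]
0 [ 0.  -7.   7.9]
-5 [ 0.     -7.0355  8.4752]
-9 [ 0.     -7.0143  8.9325]
```

View pics/s5.png

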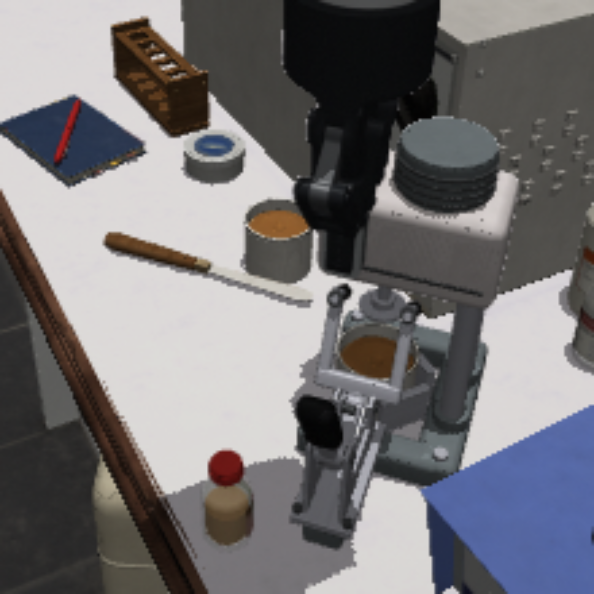

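The closed fingers (340,265) hang above the inner side of the black grip (320,420), clear of head and fork. I lower them beside the grip.

Emit:
{"op": "step_arm", "data": {"commands": [{"x":0.1,"y":0.1,"z":3,"rx":-0.006,"ry":0,"rz":-0.004,"jaw":255},{"x":0.1,"y":0.1,"z":6,"rx":-0.006,"ry":0,"rz":-0.004,"jaw":255},{"x":0.1,"y":0.1,"z":8.1,"rx":-0.006,"ry":0,"rz":-0.004,"jaw":255},{"x":0.1,"y":0.1,"z":8.1,"rx":-0.006,"ry":0,"rz":-0.004,"jaw":255}]}}

```text
clock: 8.8
eef_pos: [0.4865, -0.0374, 0.1854]
eef_rot: [[-0.694, 0.72, 0.0], [0.72, 0.694, -0.001], [-0.001, -0.0, -1.0]]
wrist_force: [-0.2, 0.0, 0.7]
finger_gap: -0.0003
grasp_force: 0.0
```

Emit:
{"op": "step_arm", "data": {"commands": [{"x":0,"y":-0.8,"z":0.2,"rx":0,"ry":0,"rz":0,"jaw":255},{"x":0,"y":-1.5,"z":0.4,"rx":0,"ry":0,"rz":0,"jaw":255},{"x":0,"y":-2.1,"z":0.7,"rx":0,"ry":0,"rz":0,"jaw":255},{"x":0,"y":-2.6,"z":0.95,"rx":0,"ry":0,"rz":0,"jaw":255}]}}

```text
clock: 9.3
eef_pos: [0.469, -0.0561, 0.1771]
eef_rot: [[-0.693, 0.72, 0.004], [0.72, 0.693, -0.001], [-0.003, 0.002, -1.0]]
wrist_force: [-0.1, 1.0, 0.9]
finger_gap: 0.0
grasp_force: 0.4
```

Emit:
{"op": "step_arm", "data": {"commands": [{"x":0,"y":-0.55,"z":0.35,"rx":0,"ry":0,"rz":0,"jaw":255},{"x":0,"y":-1.05,"z":0.72,"rx":0,"ry":0,"rz":0,"jaw":255},{"x":0,"y":-1.5,"z":1.15,"rx":0,"ry":0,"rz":0,"jaw":255},{"x":0,"y":-1.95,"z":1.6,"rx":0,"ry":0,"rz":0,"jaw":255},{"x":0,"y":-2.35,"z":2.05,"rx":0,"ry":0,"rz":0,"jaw":255}]}}

```text
clock: 9.93
eef_pos: [0.452, -0.0722, 0.1559]
eef_rot: [[-0.694, 0.72, 0.002], [0.72, 0.694, -0.001], [-0.002, 0.001, -1.0]]
wrist_force: [-0.8, 0.2, 1.2]
finger_gap: -0.0005
grasp_force: 0.3
```

Emit:
{"op": "step_arm", "data": {"commands": [{"x":0,"y":-0.4,"z":0.5,"rx":0,"ry":0,"rz":0,"jaw":255},{"x":0,"y":-0.75,"z":1.05,"rx":0,"ry":0,"rz":0,"jaw":255},{"x":0,"y":-1.05,"z":1.6,"rx":0,"ry":0,"rz":0,"jaw":255}]}}

```text
clock: 10.3
eef_pos: [0.4446, -0.0795, 0.1399]
eef_rot: [[-0.694, 0.72, 0.003], [0.72, 0.694, -0.001], [-0.003, 0.001, -1.0]]
wrist_force: [0.0, 0.1, 1.8]
finger_gap: -0.0
grasp_force: 0.3
```

Run:
```python
from h import *
o=get_obs();print(o["clock"],o["eef_pos"],o["wrist_force"])
c,s=np.cos(M[2]),np.sin(M[2]);d=o["eef_pos"][:2]-M[:2];print(c*d[0]+s*d[1],-s*d[0]+c*d[1])
p=grab_frame("scene");cv2.imwrite("pics/s6.png",cv2.resize(p["frame"][160:360,230:450],None,fx=2.7,fy=2.7))
```

```text
10.3 [ 0.4446 -0.0795  0.1399] [0.0411 0.1181 1.7849]
-0.0009026841321184004 -0.2086307659045698
```

View pics/s6.png

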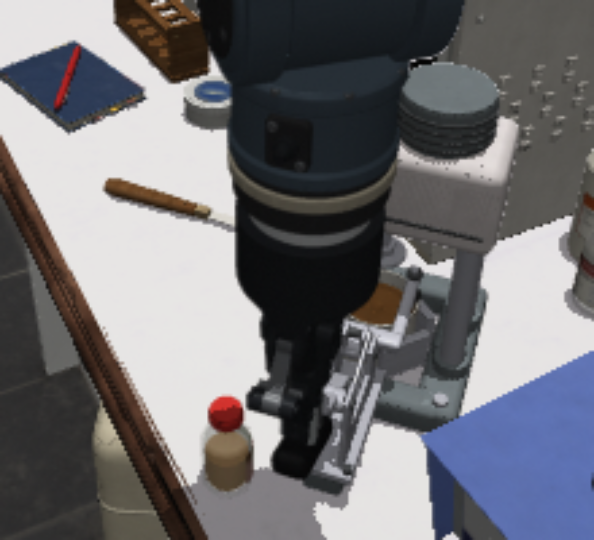

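The grip (300,450) follows the fingertip, and the fork has come down towards the rim. I press on through the hard point.

Emit:
{"op": "step_arm", "data": {"commands": [{"x":0,"y":-0.25,"z":0.6,"rx":0,"ry":0,"rz":0,"jaw":255},{"x":0,"y":-0.45,"z":1.2,"rx":0,"ry":0,"rz":0,"jaw":255},{"x":0,"y":-0.65,"z":1.8,"rx":0,"ry":0,"rz":0,"jaw":255},{"x":0,"y":-0.8,"z":2.4,"rx":0,"ry":0,"rz":0,"jaw":255}]}}

```text
clock: 10.85
eef_pos: [0.4386, -0.0855, 0.1167]
eef_rot: [[-0.693, 0.72, 0.003], [0.72, 0.693, -0.002], [-0.004, 0.0, -1.0]]
wrist_force: [-5.0, -2.6, 12.5]
finger_gap: -0.0002
grasp_force: 5.7
```

Emit:
{"op": "step_arm", "data": {"commands": [{"x":0,"y":-0.1,"z":0.5,"rx":0,"ry":0,"rz":0,"jaw":255},{"x":0,"y":-0.15,"z":0.9,"rx":0,"ry":0,"rz":0,"jaw":255},{"x":0,"y":-0.15,"z":1.3,"rx":0,"ry":0,"rz":0,"jaw":255}]}}

```text
clock: 11.22
eef_pos: [0.438, -0.086, 0.103]
eef_rot: [[-0.694, 0.72, 0.003], [0.72, 0.694, -0.001], [-0.003, 0.001, -1.0]]
wrist_force: [0.4, -0.3, 0.1]
finger_gap: -0.0003
grasp_force: 0.0
```

Emit:
{"op": "step_arm", "data": {"commands": [{"x":0,"y":0,"z":0.3,"rx":0,"ry":0,"rz":0,"jaw":255},{"x":0,"y":0,"z":0.6,"rx":0,"ry":0,"rz":0,"jaw":255}]}}

```text
clock: 11.48
eef_pos: [0.4381, -0.0859, 0.097]
eef_rot: [[-0.694, 0.72, 0.003], [0.72, 0.694, -0.001], [-0.003, 0.001, -1.0]]
wrist_force: [-0.5, 1.7, 11.8]
finger_gap: -0.0001
grasp_force: 5.9
```

Emit:
{"op": "step_arm", "data": {"commands": [{"x":0,"y":0,"z":-1,"rx":0,"ry":0,"rz":0,"jaw":255},{"x":0,"y":0,"z":-5,"rx":0,"ry":0,"rz":0,"jaw":255},{"x":0,"y":0,"z":-10,"rx":0,"ry":0,"rz":0,"jaw":255},{"x":5,"y":0,"z":-15,"rx":0,"ry":0,"rz":0,"jaw":255},{"x":10,"y":0,"z":-18,"rx":0,"ry":0,"rz":0,"jaw":255}]}}

```text
clock: 12.1
eef_pos: [0.3701, -0.0157, 0.2773]
eef_rot: [[-0.693, 0.721, 0.005], [0.721, 0.693, -0.001], [-0.004, 0.003, -1.0]]
wrist_force: [0.3, 0.9, -0.7]
finger_gap: 0.0
grasp_force: 0.0
```

Emit:
{"op": "step_arm", "data": {"commands": [{"x":6,"y":0,"z":0,"rx":0,"ry":0,"rz":0,"jaw":255},{"x":12,"y":2,"z":0,"rx":0,"ry":0,"rz":0,"jaw":255},{"x":18,"y":4,"z":0,"rx":0,"ry":0,"rz":0,"jaw":255}]}}

```text
clock: 12.48
eef_pos: [0.2749, 0.1393, 0.2757]
eef_rot: [[-0.693, 0.721, 0.005], [0.721, 0.693, 0.0], [-0.003, 0.004, -1.0]]
wrist_force: [1.6, 0.1, 0.3]
finger_gap: -0.0
grasp_force: 0.0
```

Run:
```python
from h import *
o=get_obs();print(o["clock"],o["eef_pos"],o["wrist_force"])
p=grab_frame("scene");cv2.imwrite("pics/s7.png",cv2.resize(p["frame"][160:360,230:450],None,fx=2.7,fy=2.7))
for n in ["handle_grip","clamp_feet","grease_cup","sample_bottle","spatula","parts_tin"]: print(n,[(np.round(a["location"],3),round(a["conf"],2)) for a in tip_of(p,n)])
print(mach((0,-.222,.088),M))
```

```text
12.475 [0.2749 0.1393 0.2757] [1.5649 0.1289 0.3022]
handle_grip [(array([ 0.439, -0.085,  0.089]), 0.61)]
clamp_feet [(array([0.598, 0.067, 0.054]), 0.53), (array([ 0.54 ,  0.276, -0.001]), 0.22)]
grease_cup [(array([0.603, 0.061, 0.003]), 0.66), (array([0.61 , 0.259, 0.001]), 0.61)]
sample_bottle [(array([ 0.43 , -0.001,  0.002]), 0.63)]
spatula [(array([ 0.54 ,  0.277, -0.001]), 0.96)]
parts_tin [(array([ 0.626,  0.444, -0.   ]), 0.69)]
[ 0.4355 -0.0894  0.088 ]
```

View pics/s7.png

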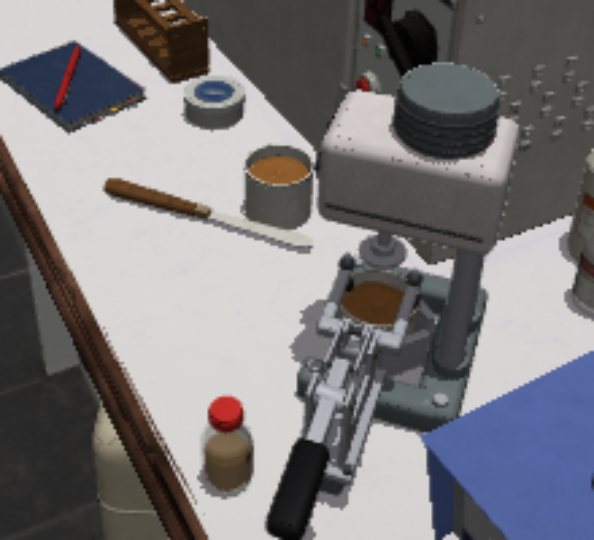

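The handle (300,490) stays down by itself at z = 0.089, which matches its stop. The feet (348,285) and (412,278) are on the rim of the homed cup, and the bottle, spatula and tin have not moved. Handing in.

```bash
python3 -c "from rig import *; print(job_done())"
```

```text
the job is handed in; nothing more can be done
None
```

The grease cup is fully home against both jaws of the V stop, the clamp is locked over centre with its feet on the rim, the spatula, bottle and tin are where they were, and the job was handed in at about 12.5 s.

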